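Level the pickle stand with a wedge

TASK

In the drawer, the small wooden stand that carries the pickle pot hangs low at one corner. Fetch the wooden wedge, set it gently flat on the drawer floor with its thin end towards the low corner's foot, and push it straight in under that foot until the ball of the level on the stand rests wholly between its two sight marks, then let go of the wedge. Push slowly and gently: do not ram the wedge, do not let the ball roll out past the mark on the far side, do not lift or lean on the stand itself, and leave everything else in the drawer where it is.

Things in the scene. Friction and masses are not known exactly. Their poses are not given: they have to be found in the camera images.
- stand: Rocking stand: square wooden board, 200 x 200 x 14 mm, on a pivot block fixed to the drawer floor. Origin: at drawer floor height under the board's centre; x axis points level along the board's diagonal to the low corner, 141 mm away. When level the board's underside is 36 mm above the drawer floor. At the start it hangs 0.065 rad low; it falls back if unsupported.
- pivot (a point): Middle of the level pin the board turns about: 50 mm behind the stand's origin (stand x = -50 mm), 36 mm above the drawer floor. The pin lies along the stand's y axis.
- low_corner (a point): Point on the board's top above its steel foot, 120 mm from the stand's origin on its x axis; rises with the board. The foot (18 mm across, round end) is fixed under the board. Its length differs each time: its tip starts 3 to 15 mm above the drawer floor, and is 11 mm higher once the board is level. Raising it takes 3 to 7 N upwards; pushing the wedge under takes 5 to 14 N.
- pot (a point): Top of a white ceramic pot fixed on the board, 78 mm across and 72 mm tall, at stand x = 12, y = -50 mm; its round cover stands open on the side away from the low corner, up to 150 mm above the board.
- level_ball (a joint): Level on the board: dark steel ball, 16 mm across, in a white trough along the stand's x axis. Value: ball's distance from mid-trough, m, positive towards the low corner: 0.5 m per radian of tilt, settling in about 1 s (0.032 at the start, 0 level, negative if the corner is too high). Black sight marks (inner edges) 12 mm either side of the middle: the ball is wholly between them within +-4 mm.
- level_mid (a point): Middle of the level's white trough (120 mm long, open at the top), at the height of the ball's centre, at stand y = 48 mm.
- wedge_grip (a point): Loose light-wood wedge, 160 x 40 mm, 110 g, lying flat; x axis points to its thin end (toe), z up. At its rear an upright grip block: 30 mm along x, 40 mm along y, 50 mm tall; this point is amid the block, 34 mm above the underside. In front the top slopes down evenly over 130 mm, from 34 mm to 2.5 mm thick at the toe. It stays in place under the load when let go.
- wedge_toe (a point): Middle of the wedge's toe edge at its underside, 145 mm ahead of wedge_grip along x and 34 mm below it.
- drawer: Shallow wooden drawer lying fixed on the table, 540 x 840 mm, walls 45 mm tall (57 mm on the robot's side); its flat floor is 6 mm above the table. Origin: centre, at table height. All the other things stand on its floor.
- jar: Bystander, to be left alone: closed clear glass jar with a steel lid, 68 mm across, 120 mm tall. Origin: its underside.
- sieve: Bystander, to be left alone: small stainless steel sieve, 84 mm across, 34 mm tall, flat handle 100 mm long. Origin: its underside.
- tray: Bystander, to be left alone: empty blue plastic tray, 100 x 160 x 30 mm. Origin: its underside.
- spoon: Bystander, to be left alone: wooden spoon, about 200 mm long, lying flat. Origin: on its length, at its underside.
- katori: Bystander, to be left alone: small steel bowl, 84 mm across, 36 mm tall. Origin: its underside.
- packer: Bystander, to be left alone: plain untapered wood block, 40 x 65 x 24 mm, not the wedge. Origin: its underside.
- ramekin: Bystander, to be left alone: white ceramic cup, 68 mm across, 45 mm tall. Origin: its underside.
Not all that is in view belongs to the job. Of the things shaped like the part that bears wedge_grip, the wooden one is meant.

How it is judged:
On the way:
1. the wedge lies flat and its toe has reached the low corner's foot, pointing at the stand (horizontal distance between wedge_toe and low_corner below 0.03 m and angle between wedge_grip's own z axis and vertical below 0.05 rad and angle between the x axis of wedge_grip and the x axis of stand, either way round below 0.35 rad and height (world z) of wedge_grip below 0.047 m).
At the end, for the whole second after the job is handed in: The wedge lies flat on the drawer floor (tilt under 0.05 rad), let go, and bears the stand's foot (over 0.8 N), and the level's ball rests within 4 mm of the middle, moving at less than 10 mm/s; every other thing is where it was (value of joint level_ball between -0.004 and 0.004 m and velocity of joint level_ball between -0.01 and 0.01 m/s and contact force between wedge and stand above 0.8 N and angle between wedge_grip's own z axis and vertical below 0.05 rad and height (world z) of wedge_grip below 0.044 m); the robot touches nothing.
It fails at once if the ball rolls out past the far mark: more than 20 mm beyond the middle on the high side (value of joint level_ball below -0.02 m).
It fails at once if the wedge is rammed: more than 15 N between wedge and stand (contact force between wedge and stand above 15 N).
It fails at once if the robot lifts, pushes or leans on the stand with more than 4 N (contact force between any of the arm, the fingers and stand above 4 N).
It fails at once if a bystander in the drawer is moved by more than 30 mm (distance of any of jar, sieve, tray, spoon, katori, packer, ramekin from where it was at the start of the episode above 0.03 m).
It also fails if it takes over 64 s, if anything falls off the work surface, if the arm or the gripper's body presses on something with over 40 N, if the wrist force passes 120 N, or if a joint passes its speed limit or range.

ROBOT

A 6-joint arm with a two-finger parallel gripper is mounted at the origin on the work surface. World frame = base frame: x ahead of the robot, y to its left, z up, the work surface at z = 0. Lengths are in m, angles in rad, forces in N, time in s.
With the tool pointing down it reaches from about 0.3 to 0.825 m from the base axis. Payload 5.4 kg.
Tool frame: the origin (TCP) lies on the centre line of the jaws, within the pads' length; the fingertips stand 14 mm ahead of it and the grasp point (between the pads) lies 5 mm behind it (bot.nose_length is the distance from the TCP to the fingertips, in m); z points along the fingers, y is the direction in which the jaws open and shut (so a half turn about z gives the same grasp; the last joint's range is limited). The gripper opens to 92 mm and grips with 3 to 60 N. Pads are 20 mm wide; open, the fingers measure 128 mm over their backs; the gripper's body (75 mm by 189 mm) begins 69 mm behind the grasp point.
Start: joints at [-1.319, 0.158, 1.597, -0, 1.386, -0.21], TCP at [0.256, -0.515, 0.229] pointing down, gripper open.
Joint ranges: [-2.91, 2.91], [-0.94, 2.29], [0.18, 2.7], [-1.29, 4.43], [0.17, 2.64], [-3, 3]. Speed limits (rad/s): [2.57, 2.57, 3.14, 3.14, 3.14, 3.14].

INTERFACE

Orientations are given as a 3x3 rotation matrix whose columns are the frame's x, y, z axes.
In Python, from station import status, eyes, hand_in, bot gives the robot as it stands.
- The arm moves only by the tool send_rows, never from a script. Its argument "series" is one flat list of numbers, 6 for each row, row after row: the shift along the world's x, y, z in m, then the turn, a rotation vector about the world's x, y, z in degrees. In form: [x, y, z, rx, ry, rz, x, y, z, rx, ry, rz, ...]. A call has 1 to 10 rows; each row shifts and turns the commanded pose from where the row before left it; what a row does not reach is not made up. A row lasts 1/10 s, in which the tool goes at most 50 mm and 8.59 degrees, less where a joint would pass 70% of its speed; a pose out of reach is approached as far as the arm can. A call with a gripper value outside its range is refused whole. "jaw" is the opening in per cent of the stroke, from 0 (shut) to 100 (fully open), set as the call begins (left out, the last holds). The fingers move at their own pace and stop on an object; the grip force is fixed at half the most. Time passes only in rows, so rows that do not move let the fingers close. It gives the time, the measured TCP pose, the force and the opening at its end, in the units of the state.
- status.observe(): the state, without advancing time (a new reading comes with each control period).
- eyes.get_image(name): name is "scene" or "top"; returns the picture (384x512x3 uint8, red, green, blue); there is no depth.
- eyes.camera_model(name): a dict with "mtx" (3x3 intrinsics, pixels), "cam_to_world" (4x4, takes a point from camera to world coordinates). Camera axes: x right, y up, looking along -z (the intrinsics and any distortion apply to the point x, -y, -z); pixel columns grow to the right and rows downward; lengths in m; the calibration is good to about 2 mm. A picture is of the moment at which its call begins. camera_model takes no time and is no camera call.
- hand_in(): hands the job in, once; it reports no verdict.
The state is a dict: "t": time; "q": joint angles; "qvel": joint speeds; "effort": joint torques, N m; "ee_pos": TCP position; "tcp_rot": TCP orientation; "ft_force": force on the tool from outside, world axes, zero at the start; "wrist_torque": the same for the moment, N m; "grip_width": finger opening in m.
Only numpy, scipy, OpenCV 4.12 (cv2) and the standard library are available. Lean on these libraries where they do the work, as an engineer would, in place of code of your own. Each camera call takes 0.05 s, during which the arm holds its last target. There are 200 camera calls.

## Working session

There is one attempt and no reset: what is moved stays moved. The work goes in short steps, Python scripts to look and compute and a tool call to move; the robot and the scene stay as the last step left them, time stands still between calls to the robot, and variables do not carry over. Pictures are saved under pics/ and viewed, about 8 in all and at most 12, crops included, and the job is handed in when it is done.

Besides the shell and the picture viewer there is one more tool, called after "Emit:" in YAML: its name, and indented under it one key for each argument. send_rows: Moves the arm, as the interface text tells. Its arguments: {"type":"object","properties":{"series":{"type":"array","items":{"type":"number"}},"jaw":{"type":"number"}},"required":["series"]}

```bash
mkdir -p pics
cat > h.py <<'E'
import numpy as np, cv2
from station import status, eyes, hand_in, bot
def cam(n):
    m=eyes.camera_model(n); return np.array(m["mtx"]),np.array(m["cam_to_world"])
def ray(n,u,v):
    K,T=cam(n); d=np.linalg.inv(K)@[u,v,1]; d=np.array([d[0],-d[1],-d[2]])
    return T[:3,3],T[:3,:3]@d
def onz(n,u,v,z):
    o,d=ray(n,u,v); return o+d*(z-o[2])/d[2]
def tri(p,q):
    o1,d1=ray("top",*p); o2,d2=ray("scene",*q)
    s=np.linalg.lstsq(np.c_[d1,-d2],o2-o1,rcond=None)[0]
    a,b=o1+d1*s[0],o2+d2*s[1]; return (a+b)/2,np.linalg.norm(a-b)
def proj(n,P):
    K,T=cam(n); p=T[:3,:3].T@(np.array(P)-T[:3,3]); p=K@[p[0],-p[1],-p[2]]; return p[:2]/p[2]
def snap(n,f):
    im=eyes.get_image(n)[:,:,::-1].copy(); cv2.imwrite(f,im); return im
E
python3 - <<'E'
from h import *
for n in("top","scene"):
    im=snap(n,f"pics/{n}0.png"); m=eyes.camera_model(n); print(n,{k:np.round(v,3).tolist() if not isinstance(v,str) else v for k,v in m.items()})
    cv2.imwrite(f"pics/{n}0b.png",cv2.resize(im,(800,600),interpolation=cv2.INTER_CUBIC))
s=status.observe();print({k:np.round(v,3).tolist() for k,v in s.items()})
E
```

```text
top {'mtx': [[474.122, 0.0, 250.605], [0.0, 474.122, 195.273], [0.0, 0.0, 1.0]], 'cam_to_world': [[-0.02, 0.987, -0.162, 0.276], [-1.0, -0.02, -0.0, -0.132], [-0.004, 0.162, 0.987, 1.51], [0.0, 0.0, 0.0, 1.0]]}
scene {'mtx': [[460.966, 0.0, 260.476], [0.0, 460.966, 202.937], [0.0, 0.0, 1.0]], 'cam_to_world': [[-0.731, -0.511, 0.452, 1.224], [0.682, -0.549, 0.482, 0.635], [0.002, 0.661, 0.75, 1.271], [0.0, 0.0, 0.0, 1.0]]}
{'t': 0.1, 'q': [-1.319, 0.159, 1.598, -0.0, 1.386, -0.21], 'qvel': [-0.001, -0.003, -0.004, -0.0, -0.001, 0.001], 'effort': [0.0, -38.65, -32.296, 0.07, 0.034, -0.0], 'ee_pos': [0.256, -0.514, 0.228], 'tcp_rot': [[0.895, 0.446, -0.0], [0.446, -0.895, 0.002], [0.0, -0.002, -1.0]], 'ft_force': [-0.106, 0.288, -1.129], 'wrist_torque': [-0.033, 0.005, 0.007], 'grip_width': 0.092}
```

View pics/top0b.png

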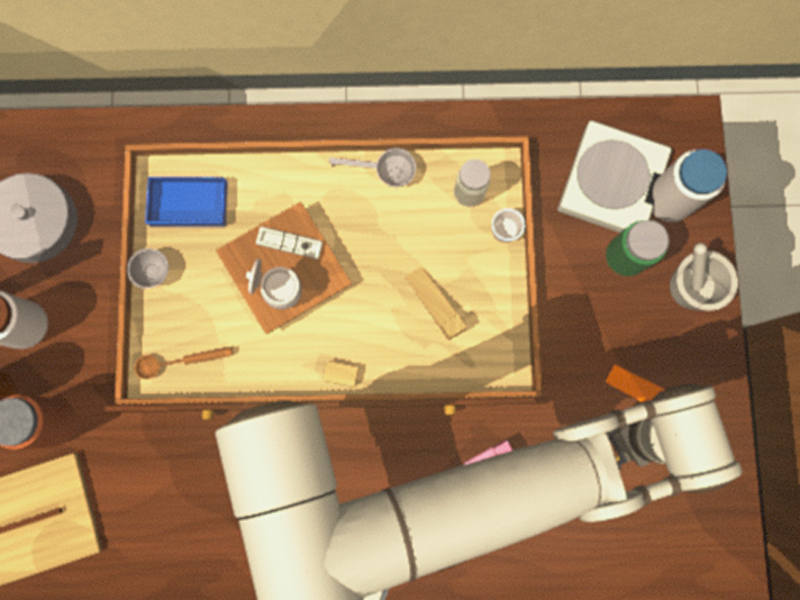

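View pics/scene0b.png

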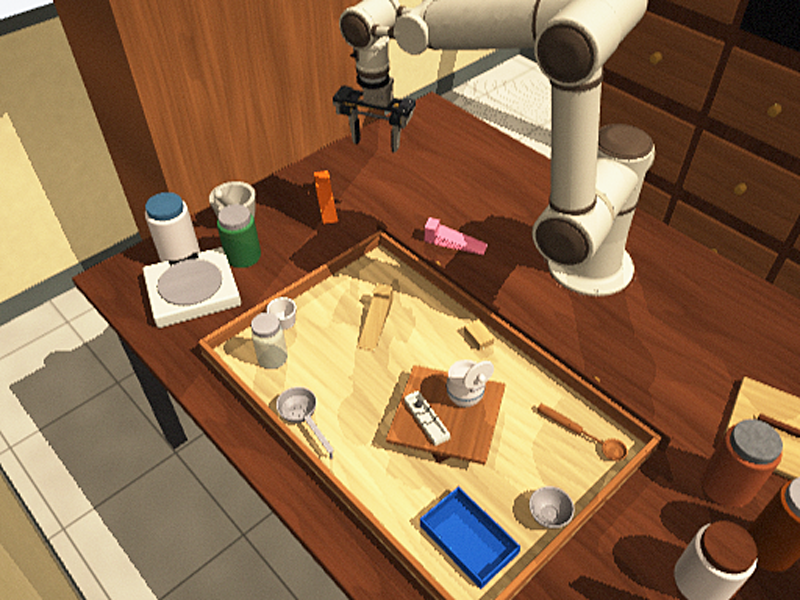

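Run:
```python
import cv2
a=cv2.imread('pics/top0.png')[125:225,130:330]; cv2.imwrite('pics/c1.png',cv2.resize(a,None,fx=4,fy=4,interpolation=cv2.INTER_CUBIC))
b=cv2.imread('pics/scene0.png')[175:300,220:330]; cv2.imwrite('pics/c2.png',cv2.resize(b,None,fx=5,fy=4.8,interpolation=cv2.INTER_CUBIC))
```

```text
(no output)
```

View pics/c1.png

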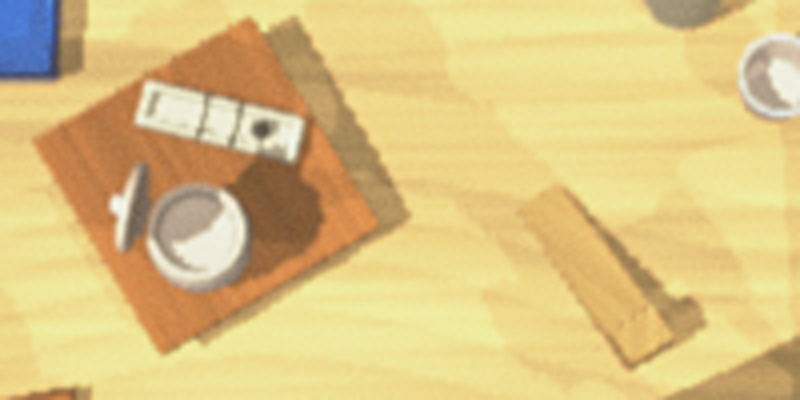

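View pics/c2.png

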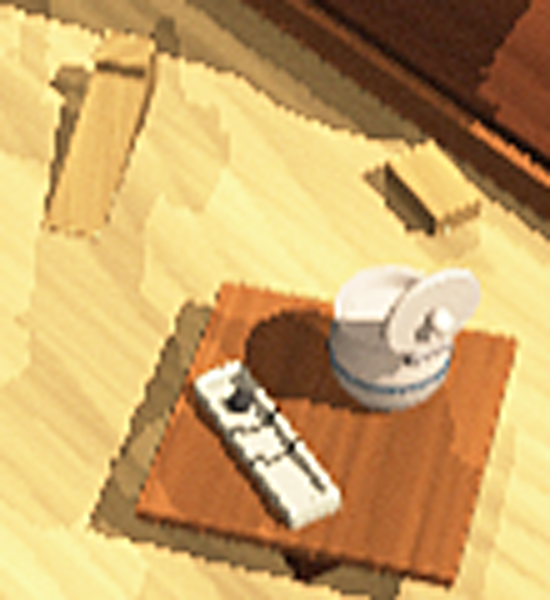

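```bash
cat > meas.py <<'E'
from h import *
C1=lambda x,y:((x+.5)/4-.5+130,(y+.5)/4-.5+125)
C2=lambda x,y:((x+.5)/5-.5+220,(y+.5)/4.8-.5+175)
D={'low':((378,227),(220,285)),'far':((252,17),(138,515)),'hi':((33,140),(450,583)),'near':((165,354),(515,340)),
'toeA':((518,210),(97,236)),'toeB':((560,186),(47,228)),'bfA':((612,332),(150,73)),'bfB':((655,305),(97,65)),'brA':((630,368),(155,40)),'brB':((675,343),(105,35)),'ball':((262,129),(238,393))}
R={}
for k,(a,b) in D.items():
    P,e=tri(C1(*a),C2(*b)); R[k]=P; print(k,P.round(4),round(e,4))
c=sum(R[k] for k in('low','far','hi','near'))/4; print('centre',c)
d=R['low']-R['hi'];e=R['far']-R['near'];print('yaw',np.degrees(np.arctan2(d[1],d[0])),np.degrees(np.arctan2(e[1],e[0]))-90,np.linalg.norm(d),np.linalg.norm(e))
ta=onz("top",*C1(518,210),.008);tb=onz("top",*C1(560,186),.008);b=[onz("top",*C1(*D[k][0]),.056) for k in('bfA','bfB','brA','brB')]
sa=onz("scene",*C2(97,236),.008);sb=onz("scene",*C2(47,228),.008);sbk=[onz("scene",*C2(*D[k][1]),.056) for k in('bfA','bfB','brA','brB')]
for t,g in(((ta+tb)/2,sum(b)/4),((sa+sb)/2,sum(sbk)/4)): print('toe',t,'grip',g,'yaw',np.degrees(np.arctan2(*(t-g)[1::-1])),np.linalg.norm((t-g)[:2]))
E
python3 meas.py
```

```text
low [ 0.5651 -0.0498  0.0345] 0.0029
far [0.7355 0.052  0.0409] 0.0042
hi [0.6356 0.2224 0.0527] 0.0014
near [0.4635 0.1194 0.0447] 0.0043
toeA [ 0.5819 -0.1604  0.0033] 0.0003
toeB [ 0.6012 -0.1942 -0.0013] 0.0027
bfA [ 0.4729 -0.2284  0.0465] 0.006
bfB [ 0.4939 -0.2629  0.0438] 0.0059
brA [ 0.447  -0.2447  0.0506] 0.0032
brB [ 0.4661 -0.2802  0.0429] 0.0012
ball [0.6371 0.0398 0.0678] 0.0013
centre [0.59993944 0.08600255 0.04317576]
yaw -104.52558328952765 -103.91723635981316 0.28176837508167674 0.2801905035848531
toe [ 0.59056223 -0.17762844  0.008     ] grip [ 0.46922034 -0.25389537  0.056     ] yaw 32.150563399347554 0.1433195688955953
toe [ 0.59458119 -0.17215601  0.008     ] grip [ 0.47560107 -0.2459189   0.056     ] yaw 31.797250061025874 0.13999012314814774
```

Emit:
send_rows:
  series: [0.0216,0.0264,-0.0068,0,0,0.55,0.0216,0.0264,-0.0068,0,0,0.55,0.0216,0.0264,-0.0068,0,0,0.55,0.0216,0.0264,-0.0068,0,0,0.55,0.0216,0.0264,-0.0068,0,0,0.55,0.0216,0.0264,-0.0068,0,0,0.55,0.0216,0.0264,-0.0068,0,0,0.55,0.0216,0.0264,-0.0068,0,0,0.55,0.0216,0.0264,-0.0068,0,0,0.55,0.0216,0.0264,-0.0068,0,0,0.55]
  jaw: 100

```text
t: 1.1
ee_pos: [0.4727, -0.2493, 0.1599]
tcp_rot: [[0.848, 0.53, -0.001], [0.53, -0.848, 0.0], [-0.0, -0.001, -1.0]]
ft_force: [0.6, -0.4, -0.3]
grip_width: 0.0918
```

Emit:
send_rows:
  series: [0,0,-0.02,0,0,0,0,0,-0.02,0,0,0,0,0,-0.02,0,0,0,0,0,-0.015,0,0,0,0,0,-0.015,0,0,0,0,0,0,0,0,0,0,0,0,0,0,0]

```text
t: 1.8
ee_pos: [0.4721, -0.2507, 0.0706]
tcp_rot: [[0.848, 0.529, -0.0], [0.529, -0.848, 0.0], [-0.0, -0.0, -1.0]]
ft_force: [0.1, 0.5, 0.2]
grip_width: 0.0919
```

Run:
```python
from h import *
s=status.observe();print({k:np.round(v,4).tolist() for k,v in s.items() if k in('t','ee_pos','tcp_rot','ft_force','grip_width','q')})
b=snap("scene","pics/s1.png")[150:280,200:340]
t=snap("top","pics/t1.png")[140:250,180:340]
cv2.imwrite('pics/c3.png',np.hstack([cv2.resize(b,(420,390),interpolation=cv2.INTER_CUBIC),cv2.resize(t,(380,390),interpolation=cv2.INTER_CUBIC)]))
```

```text
{'t': 1.8, 'q': [-0.7144, 0.2377, 1.8412, 0.0, 1.0632, 0.2986], 'ee_pos': [0.4721, -0.2507, 0.0706], 'tcp_rot': [[0.8484, 0.5293, -0.0003], [0.5293, -0.8484, 0.0003], [-0.0001, -0.0004, -1.0]], 'ft_force': [0.0977, 0.5386, 0.1787], 'grip_width': 0.0919}
```

View pics/c3.png

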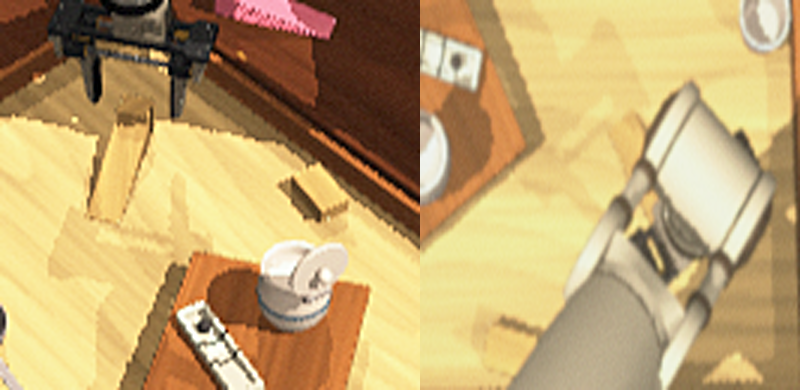

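The open fingers straddle the grip block, at about (130,95) in the left half of the picture. I'll lower the gripper and close it.

Emit:
send_rows:
  series: [0,0,-0.01,0,0,0,0,0,-0.01,0,0,0,0,0,-0.01,0,0,0,0,0,-0.005,0,0,0,0,0,0,0,0,0]

```text
t: 2.4
ee_pos: [0.4713, -0.2501, 0.0342]
tcp_rot: [[0.848, 0.529, -0.002], [0.529, -0.848, 0.002], [-0.001, -0.002, -1.0]]
ft_force: [0.3, -0.6, -0.1]
grip_width: 0.0921
```

Emit:
send_rows:
  series: [0,0,0,0,0,0,0,0,0,0,0,0,0,0,0,0,0,0,0,0,0,0,0,0,0,0,0,0,0,0,0,0,0,0,0,0,0,0,0,0,0,0,0,0,0,0,0,0]
  jaw: 0

```text
t: 3.2
ee_pos: [0.4722, -0.2508, 0.0357]
tcp_rot: [[0.848, 0.529, 0.0], [0.529, -0.848, -0.0], [0.0, 0.0, -1.0]]
ft_force: [0.5, 0.7, 0.7]
grip_width: 0.0397
```

Emit:
send_rows:
  series: [0,0,0.004,0,0,0,0,0,0.008,0,0,0,0,0,0.008,0,0,0,0,0,0,0,0,0,0,0,0,0,0,0]

```text
t: 3.7
ee_pos: [0.4724, -0.251, 0.0561]
tcp_rot: [[0.848, 0.529, 0.001], [0.529, -0.848, -0.001], [0.0, 0.001, -1.0]]
ft_force: [-0.6, -0.5, -1.6]
grip_width: 0.0402
```

Emit:
send_rows:
  series: [0.0055,0.0051,0,0,0,4.38,0.0055,0.0051,0,0,0,4.38,0.0055,0.0051,0,0,0,4.38,0.0055,0.0051,0,0,0,4.38,0.0055,0.0051,0,0,0,4.38,0.0055,0.0051,0,0,0,4.38,0.0055,0.0051,0,0,0,4.38,0.0055,0.0051,0,0,0,4.38,0.0055,0.0051,0,0,0,4.38,0.0055,0.0051,0,0,0,4.38]

```text
t: 4.7
ee_pos: [0.5271, -0.1994, 0.0552]
tcp_rot: [[0.243, 0.97, -0.001], [0.97, -0.243, 0.0], [0.0, -0.001, -1.0]]
ft_force: [0.3, 0.7, -0.2]
grip_width: 0.0397
```

Emit:
send_rows:
  series: [0,0,0,0,0,0,0,0,-0.006,0,0,0,0,0,-0.006,0,0,0,0,0,-0.003,0,0,0,0,0,-0.002,0,0,0,0,0,-0.001,0,0,0,0,0,-0.001,0,0,0,0,0,0,0,0,0]

```text
t: 5.5
ee_pos: [0.5272, -0.1998, 0.0366]
tcp_rot: [[0.246, 0.969, 0.0], [0.969, -0.246, -0.0], [-0.0, 0.0, -1.0]]
ft_force: [1.2, 0.2, -0.9]
grip_width: 0.04
```

Run:
```python
from h import *
s=status.observe();print({k:np.round(v,4).tolist() for k,v in s.items() if k in('t','ee_pos','ft_force','grip_width','q')})
b=snap("scene","pics/s2.png")[165:275,220:330]
t=snap("top","pics/t2.png")[130:240,150:280]
cv2.imwrite('pics/c4.png',np.hstack([cv2.resize(b,None,fx=4,fy=4,interpolation=cv2.INTER_CUBIC),cv2.resize(t,None,fx=2.75,fy=4,interpolation=cv2.INTER_CUBIC)]))
```

```text
{'t': 5.5, 'q': [-0.5766, 0.3582, 1.7687, -0.0, 1.0146, -0.3279], 'ee_pos': [0.5272, -0.1998, 0.0366], 'ft_force': [1.1996, 0.183, -0.8875], 'grip_width': 0.04}
```

View pics/c4.png

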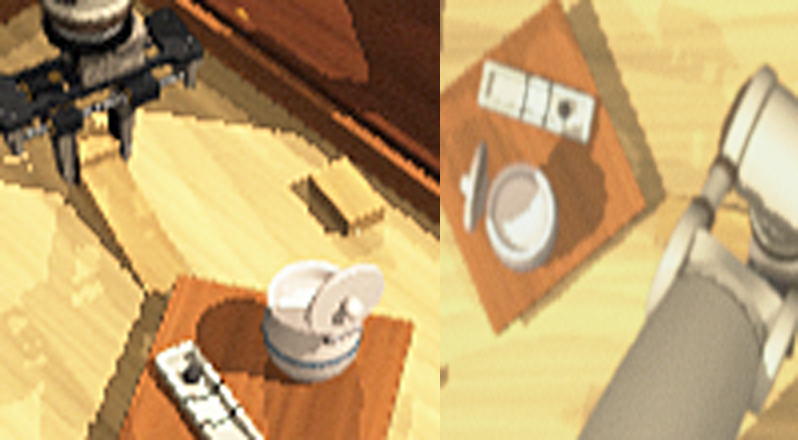

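Emit:
send_rows:
  series: [0,0,-0.001,0,0,0,0,0,0,0,0,0,0,0,0,0,0,0]

```text
t: 5.9
ee_pos: [0.5273, -0.1998, 0.0357]
tcp_rot: [[0.246, 0.969, 0.0], [0.969, -0.246, -0.0], [-0.0, 0.0, -1.0]]
ft_force: [0.6, -0.5, -1.7]
grip_width: 0.04
```

Emit:
send_rows:
  series: [0,0,0,0,0,0,0,0,0,0,0,0,0,0,0,0,0,0]
  jaw: 52

```text
t: 6.2
ee_pos: [0.5273, -0.1998, 0.0357]
tcp_rot: [[0.246, 0.969, 0.0], [0.969, -0.246, -0.0], [-0.0, 0.0, -1.0]]
ft_force: [-0.3, -0.7, -0.9]
grip_width: 0.0476
```

Emit:
send_rows:
  series: [0,0,0,0,0,0,0,0,0,0,0,0,0,0,0,0,0,0,0,0,0,0,0,0,0,0,0,0,0,0]
  jaw: 0

```text
t: 6.7
ee_pos: [0.5272, -0.1998, 0.0357]
tcp_rot: [[0.246, 0.969, 0.0], [0.969, -0.246, -0.0], [-0.0, 0.0, -1.0]]
ft_force: [0.1, -0.7, 0.3]
grip_width: 0.0398
```

Run:
```python
from h import *
s=status.observe(); p=s['ee_pos']; d=np.array([.245,.969,0]); n=np.array([-.969,.245,0])
print(p,s['ft_force'],s['grip_width'])
g=np.array([p[0],p[1],0.006])
for k in(-.02,.02): print('toe pred',k,((proj('scene',g+.145*d+k*n)-[220,165])*4).round(), 'slope top',((proj('scene',g+.015*d+k*n+[0,0,.034])-[220,165])*4).round())
c=np.array([.6,.086,0]); print('stand x of toe',-(g+.145*d-c)@d,'lat',(g-c)@n)
```

```text
[ 0.52723962 -0.19981202  0.03567038] [ 0.10229187 -0.70975438  0.32855518] 0.03984410025792518
toe pred -0.02 [150. 297.] slope top [ 79. 171.]
toe pred 0.02 [190. 280.] slope top [119. 154.]
stand x of toe 0.1499251711771875 lat 0.00048086614371020453
```

```bash
cat > ball.py <<'E'
from h import *
def track(n,im):
    # project the trough axis, resample image along it with cv2.remap: strip 120 x 11 mm
    c=np.array([.6465,.0742,.068]);x=np.array([-.245,-.969,0])
    s=np.arange(-.056,.0561,.001)
    y=np.array([.969,-.245,0])
    pts=np.array([[proj(n,c+a*x+b*y) for a in s] for b in np.arange(-.006,.0061,.001)],np.float32)
    g=cv2.remap(cv2.cvtColor(im,cv2.COLOR_BGR2GRAY),pts[...,0],pts[...,1],cv2.INTER_CUBIC)
    pr=255-cv2.GaussianBlur(g.astype(np.float32).mean(0)[None],(0,0),2)[0]
    k=pr[8:-8].argmax()+8; w=np.clip(pr[max(k-8,0):k+9]-np.median(pr),0,None); q=s[max(k-8,0):k+9]
    return (w@q/w.sum()*1000).round(1),pr
if __name__=="__main__":
    import sys
    st=status.observe(); print('t',round(st['t'],2),'F',np.round(st['ft_force'],1),'p',np.round(st['ee_pos'],4))
    for n in("top","scene"):
        im=snap(n,f"pics/{n}_{int(st['t']*100)}.png"); b,pr=track(n,im); print(n,'ball mm',b, pr[::4].astype(int).tolist() if len(sys.argv)>1 else '')
E
python3 ball.py v
```

```text
t 6.7 F [ 0.1 -0.7  0.3] p [ 0.5272 -0.1998  0.0357]
top ball mm 35.8 [73, 77, 40, 19, 19, 20, 20, 20, 20, 18, 23, 55, 42, 16, 15, 15, 14, 27, 60, 37, 27, 74, 128, 146, 119, 68, 34, 20, 19]
scene ball mm 28.5 [15, 14, 16, 13, 13, 16, 20, 23, 37, 71, 31, 13, 12, 12, 12, 66, 75, 37, 40, 85, 169, 190, 184, 127, 59, 58, 48, 14, 3]
```

Emit:
send_rows:
  series: [0.0007,0.0029,0,0,0,0,0.0007,0.0029,0,0,0,0,0.0007,0.0029,0,0,0,0,0.0007,0.0029,0,0,0,0,0.0007,0.0029,0,0,0,0,0.0007,0.0029,0,0,0,0]

```text
t: 7.4
ee_pos: [0.5315, -0.1821, 0.0357]
tcp_rot: [[0.246, 0.969, 0.0], [0.969, -0.246, -0.0], [-0.0, 0.0, -1.0]]
ft_force: [-0.0, -1.3, 1.4]
grip_width: 0.0397
```

Emit:
send_rows:
  series: [0.0005,0.0019,0,0,0,0,0.0005,0.0019,0,0,0,0,0.0005,0.0019,0,0,0,0,0.0005,0.0019,0,0,0,0,0.0005,0.0019,0,0,0,0]

```text
t: 7.9
ee_pos: [0.534, -0.1728, 0.0357]
tcp_rot: [[0.246, 0.969, 0.0], [0.969, -0.246, -0.0], [-0.0, 0.0, -1.0]]
ft_force: [-1.4, -2.0, 1.9]
grip_width: 0.0397
```

Emit:
send_rows:
  series: [0.0003,0.001,0,0,0,0,0.0003,0.001,0,0,0,0,0.0002,0.001,0,0,0,0,0.0003,0.001,0,0,0,0,0.0002,0.001,0,0,0,0,0.0003,0.001,0,0,0,0,0.0002,0.001,0,0,0,0,0.0003,0.001,0,0,0,0,0.0002,0.001,0,0,0,0,0.0003,0.001,0,0,0,0]

```text
t: 8.9
ee_pos: [0.5365, -0.1628, 0.0357]
tcp_rot: [[0.246, 0.969, 0.0], [0.969, -0.246, -0.0], [-0.0, 0.0, -1.0]]
ft_force: [-0.1, -2.0, 3.8]
grip_width: 0.0398
```

```bash
python3 ball.py
```

```text
t 8.9 F [-0.1 -2.   3.8] p [ 0.5365 -0.1628  0.0357]
top ball mm 35.8 
scene ball mm 28.5
```

Emit:
send_rows:
  series: [0.0003,0.001,0,0,0,0,0.0003,0.001,0,0,0,0,0.0002,0.001,0,0,0,0,0.0003,0.001,0,0,0,0,0.0002,0.001,0,0,0,0,0.0003,0.001,0,0,0,0,0.0002,0.001,0,0,0,0,0.0003,0.001,0,0,0,0,0.0002,0.001,0,0,0,0,0.0003,0.001,0,0,0,0]

```text
t: 10.0
ee_pos: [0.5391, -0.1528, 0.0357]
tcp_rot: [[0.246, 0.969, 0.0], [0.969, -0.246, -0.0], [-0.0, 0.0, -1.0]]
ft_force: [-0.6, -2.8, 4.3]
grip_width: 0.0399
```

```bash
python3 ball.py
```

```text
t 10.0 F [-0.6 -2.8  4.3] p [ 0.5391 -0.1528  0.0357]
top ball mm 35.8 
scene ball mm 27.9
```

Emit:
send_rows:
  series: [0.0003,0.001,0,0,0,0,0.0003,0.001,0,0,0,0,0.0002,0.001,0,0,0,0,0.0003,0.001,0,0,0,0,0.0002,0.001,0,0,0,0,0.0003,0.001,0,0,0,0,0.0002,0.001,0,0,0,0,0.0003,0.001,0,0,0,0,0.0002,0.001,0,0,0,0,0.0003,0.001,0,0,0,0]

```text
t: 11.1
ee_pos: [0.5417, -0.1429, 0.0357]
tcp_rot: [[0.246, 0.969, 0.0], [0.969, -0.246, -0.0], [-0.0, 0.0, -1.0]]
ft_force: [-1.4, -2.9, 4.9]
grip_width: 0.04
```

```bash
python3 ball.py
```

```text
t 11.1 F [-1.4 -2.9  4.9] p [ 0.5417 -0.1429  0.0357]
top ball mm 35.8 
scene ball mm 28.4
```

Emit:
send_rows:
  series: [0.0003,0.001,0,0,0,0,0.0003,0.001,0,0,0,0,0.0002,0.001,0,0,0,0,0.0003,0.001,0,0,0,0,0.0002,0.001,0,0,0,0,0.0003,0.001,0,0,0,0,0.0002,0.001,0,0,0,0,0.0003,0.001,0,0,0,0,0.0002,0.001,0,0,0,0,0.0003,0.001,0,0,0,0]

```text
t: 12.2
ee_pos: [0.5443, -0.1329, 0.0356]
tcp_rot: [[0.246, 0.969, -0.0], [0.969, -0.246, -0.0], [-0.0, 0.0, -1.0]]
ft_force: [-1.1, -4.5, 4.6]
grip_width: 0.0397
```

```bash
python3 ball.py
```

```text
t 12.2 F [-1.1 -4.5  4.6] p [ 0.5443 -0.1329  0.0356]
top ball mm 35.8 
scene ball mm 28.0
```

Emit:
send_rows:
  series: [0.0002,0.0006,0,0,0,0,0.0001,0.0006,0,0,0,0,0.0002,0.0006,0,0,0,0,0.0001,0.0006,0,0,0,0,0.0002,0.0006,0,0,0,0,0.0001,0.0006,0,0,0,0,0.0002,0.0006,0,0,0,0,0.0001,0.0006,0,0,0,0,0.0002,0.0006,0,0,0,0,0.0001,0.0006,0,0,0,0]

```text
t: 13.3
ee_pos: [0.5456, -0.1285, 0.0357]
tcp_rot: [[0.246, 0.969, -0.0], [0.969, -0.246, -0.003], [-0.003, 0.0, -1.0]]
ft_force: [-2.1, -9.8, 3.7]
grip_width: 0.0397
```

```bash
python3 ball.py
```

```text
t 13.3 F [-2.1 -9.8  3.7] p [ 0.5456 -0.1285  0.0357]
top ball mm 34.5 
scene ball mm 27.3
```

Emit:
send_rows:
  series: [0.0002,0.0006,0,0,0,0,0.0001,0.0006,0,0,0,0,0.0002,0.0006,0,0,0,0,0.0001,0.0006,0,0,0,0,0.0002,0.0006,0,0,0,0,0.0001,0.0006,0,0,0,0,0.0002,0.0006,0,0,0,0,0.0001,0.0006,0,0,0,0,0.0002,0.0006,0,0,0,0,0.0001,0.0006,0,0,0,0]

```text
t: 14.4
ee_pos: [0.5471, -0.1225, 0.0357]
tcp_rot: [[0.246, 0.969, -0.0], [0.969, -0.246, -0.003], [-0.003, 0.0, -1.0]]
ft_force: [-1.6, -9.5, 3.6]
grip_width: 0.0398
```

Emit:
send_rows:
  series: [0.0002,0.0006,0,0,0,0,0.0001,0.0006,0,0,0,0,0.0002,0.0006,0,0,0,0,0.0001,0.0006,0,0,0,0,0.0002,0.0006,0,0,0,0,0.0001,0.0006,0,0,0,0,0.0002,0.0006,0,0,0,0,0.0001,0.0006,0,0,0,0,0.0002,0.0006,0,0,0,0,0.0001,0.0006,0,0,0,0]

```text
t: 15.4
ee_pos: [0.5486, -0.1165, 0.0357]
tcp_rot: [[0.246, 0.969, -0.0], [0.969, -0.246, -0.003], [-0.003, 0.0, -1.0]]
ft_force: [-2.6, -9.7, 4.4]
grip_width: 0.04
```

```bash
python3 ball.py v
```

```text
t 15.4 F [-2.6 -9.7  4.4] p [ 0.5486 -0.1165  0.0357]
top ball mm 21.8 [62, 52, 23, 15, 15, 15, 15, 15, 15, 14, 23, 54, 35, 15, 15, 15, 14, 35, 107, 143, 139, 126, 91, 59, 32, 19, 19, 19, 19]
scene ball mm 18.7 [3, 4, 7, 6, 5, 7, 12, 11, 22, 67, 31, 18, 11, 15, 23, 71, 105, 117, 186, 190, 181, 95, 31, 37, 29, 31, 28, 24, 13]
```

Emit:
send_rows:
  series: [0.0002,0.0006,0,0,0,0,0.0001,0.0006,0,0,0,0,0.0002,0.0006,0,0,0,0,0.0001,0.0006,0,0,0,0,0.0002,0.0006,0,0,0,0,0.0001,0.0006,0,0,0,0,0.0002,0.0006,0,0,0,0,0.0001,0.0006,0,0,0,0,0.0002,0.0006,0,0,0,0,0.0001,0.0006,0,0,0,0]

```text
t: 16.5
ee_pos: [0.5501, -0.1104, 0.0357]
tcp_rot: [[0.246, 0.969, -0.0], [0.969, -0.246, -0.002], [-0.003, 0.0, -1.0]]
ft_force: [-1.9, -9.6, 4.7]
grip_width: 0.04
```

Emit:
send_rows:
  series: [0.0002,0.0006,0,0,0,0,0.0001,0.0006,0,0,0,0,0.0002,0.0006,0,0,0,0,0.0001,0.0006,0,0,0,0,0.0002,0.0006,0,0,0,0,0.0001,0.0006,0,0,0,0,0.0002,0.0006,0,0,0,0,0.0001,0.0006,0,0,0,0,0.0002,0.0006,0,0,0,0,0.0001,0.0006,0,0,0,0]

```text
t: 17.5
ee_pos: [0.5516, -0.1044, 0.0357]
tcp_rot: [[0.246, 0.969, -0.0], [0.969, -0.246, -0.002], [-0.002, 0.0, -1.0]]
ft_force: [-2.6, -10.1, 4.4]
grip_width: 0.0399
```

Emit:
send_rows:
  series: [0.0002,0.0006,0,0,0,0,0.0001,0.0006,0,0,0,0,0.0002,0.0006,0,0,0,0,0.0001,0.0006,0,0,0,0,0.0002,0.0006,0,0,0,0,0.0001,0.0006,0,0,0,0,0.0002,0.0006,0,0,0,0,0.0001,0.0006,0,0,0,0,0.0002,0.0006,0,0,0,0,0.0001,0.0006,0,0,0,0]

```text
t: 18.5
ee_pos: [0.5531, -0.0985, 0.0357]
tcp_rot: [[0.246, 0.969, -0.0], [0.969, -0.246, -0.002], [-0.002, 0.0, -1.0]]
ft_force: [-2.2, -9.9, 4.2]
grip_width: 0.0395
```

Emit:
send_rows:
  series: [0,0,0,0,0,0,0,0,0,0,0,0,0,0,0,0,0,0,0,0,0,0,0,0,0,0,0,0,0,0,0,0,0,0,0,0,0,0,0,0,0,0,0,0,0,0,0,0,0,0,0,0,0,0,0,0,0,0,0,0]

```text
t: 19.5
ee_pos: [0.5531, -0.0982, 0.0357]
tcp_rot: [[0.246, 0.969, -0.0], [0.969, -0.246, -0.002], [-0.002, 0.0, -1.0]]
ft_force: [-1.8, -8.7, 4.4]
grip_width: 0.0394
```

```bash
python3 ball.py v
python3 - <<'E'
import cv2,glob,os,numpy as np
f=lambda n:max(glob.glob(f'pics/{n}_*.png'),key=os.path.getmtime)
b=cv2.imread(f('scene'))[175:295,230:330];t=cv2.imread(f('top'))[125:225,130:250]
cv2.imwrite('pics/c5.png',np.hstack([cv2.resize(b,(400,480),interpolation=cv2.INTER_CUBIC),cv2.resize(t,(400,480),interpolation=cv2.INTER_CUBIC)]))
E
```

```text
t 19.5 F [-1.8 -8.7  4.4] p [ 0.5531 -0.0982  0.0357]
top ball mm 11.5 [59, 44, 18, 14, 15, 15, 15, 15, 15, 14, 29, 57, 30, 18, 50, 110, 144, 156, 131, 71, 27, 17, 18, 17, 17, 18, 18, 18, 17]
scene ball mm 5.3 [3, 4, 4, 3, 4, 7, 11, 10, 22, 66, 29, 14, 10, 34, 139, 195, 191, 148, 40, 6, 9, 12, 15, 20, 19, 14, 24, 29, 20]
```

View pics/c5.png

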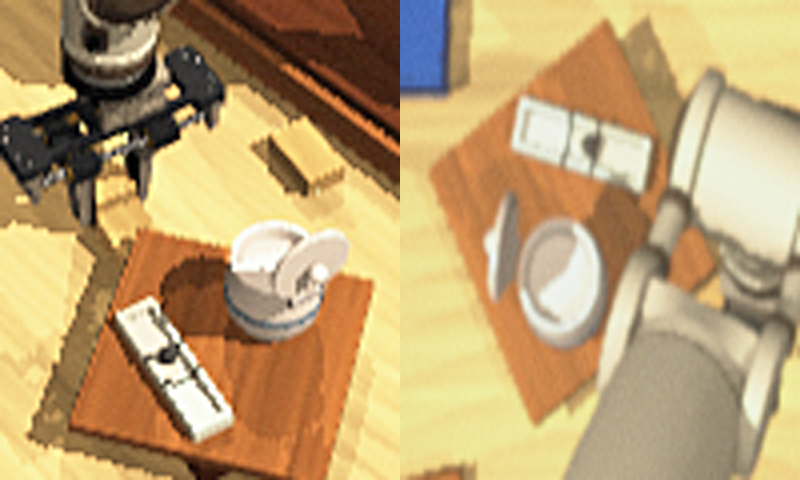

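Emit:
send_rows:
  series: [0.0002,0.0006,0,0,0,0,0.0001,0.0006,0,0,0,0,0.0002,0.0006,0,0,0,0,0.0001,0.0006,0,0,0,0,0.0002,0.0006,0,0,0,0,0.0001,0.0006,0,0,0,0,0.0002,0.0006,0,0,0,0,0.0001,0.0006,0,0,0,0,0.0002,0.0006,0,0,0,0,0.0001,0.0006,0,0,0,0]

```text
t: 20.6
ee_pos: [0.5546, -0.0924, 0.0357]
tcp_rot: [[0.246, 0.969, -0.0], [0.969, -0.246, -0.002], [-0.002, 0.0, -1.0]]
ft_force: [-2.0, -9.4, 5.1]
grip_width: 0.0394
```

Emit:
send_rows:
  series: [0.0002,0.0006,0,0,0,0,0.0001,0.0006,0,0,0,0,0.0002,0.0006,0,0,0,0,0.0001,0.0006,0,0,0,0,0.0001,0.0003,0,0,0,0,0,0,0,0,0,0,0,0,0,0,0,0,0,0,0,0,0,0,0,0,0,0,0,0,0,0,0,0,0,0]

```text
t: 21.6
ee_pos: [0.5553, -0.0896, 0.0357]
tcp_rot: [[0.246, 0.969, -0.0], [0.969, -0.246, -0.002], [-0.002, 0.0, -1.0]]
ft_force: [-1.8, -9.2, 4.5]
grip_width: 0.0396
```

Emit:
send_rows:
  series: [0,0,0,0,0,0,0,0,0,0,0,0,0,0,0,0,0,0,0,0,0,0,0,0,0,0,0,0,0,0,0,0,0,0,0,0,0,0,0,0,0,0,0,0,0,0,0,0,0,0,0,0,0,0,0,0,0,0,0,0]

```text
t: 22.6
ee_pos: [0.5553, -0.0896, 0.0357]
tcp_rot: [[0.246, 0.969, -0.0], [0.969, -0.246, -0.002], [-0.002, 0.0, -1.0]]
ft_force: [-3.0, -8.4, 4.9]
grip_width: 0.0398
```

```bash
python3 ball.py v
python3 - <<'E'
import cv2,glob,os,numpy as np
f=lambda n:max(glob.glob(f'pics/{n}_*.png'),key=os.path.getmtime)
b=cv2.imread(f('scene'))[240:290,250:295];t=cv2.imread(f('top'))[140:170,158:203]
cv2.imwrite('pics/c6.png',np.hstack([cv2.resize(b,(400,480),interpolation=cv2.INTER_CUBIC),cv2.resize(t,(400,480),interpolation=cv2.INTER_CUBIC)]))
E
```

```text
t 22.6 F [-3.  -8.4  4.9] p [ 0.5553 -0.0896  0.0357]
top ball mm 2.5 [64, 45, 18, 15, 15, 15, 15, 15, 15, 13, 32, 62, 54, 93, 136, 140, 113, 106, 76, 25, 16, 18, 18, 17, 18, 18, 18, 18, 17]
scene ball mm 1.5 [3, 4, 4, 3, 4, 7, 5, 3, 23, 76, 35, 26, 114, 190, 191, 190, 104, 35, 18, 14, 12, 11, 15, 20, 20, 13, 20, 30, 26]
```

View pics/c6.png

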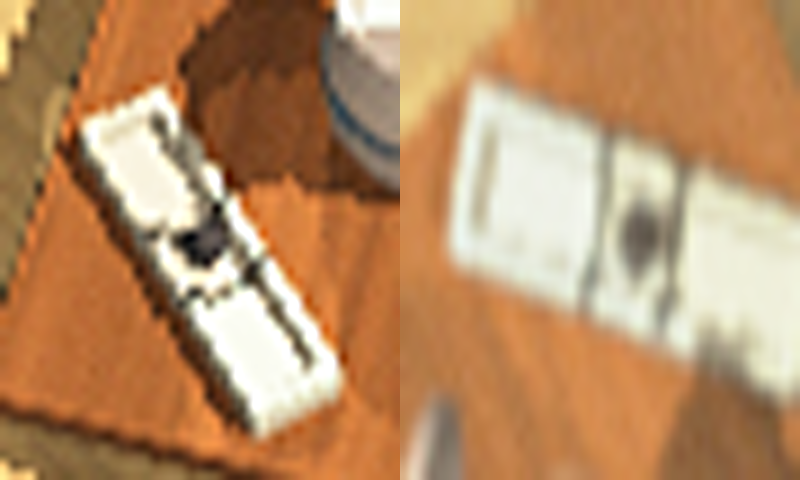

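Emit:
send_rows:
  series: [0.0002,0.0006,0,0,0,0,0.0001,0.0006,0,0,0,0,0.0002,0.0006,0,0,0,0,0.0001,0.0006,0,0,0,0,0.0001,0.0005,0,0,0,0,0,0,0,0,0,0,0,0,0,0,0,0,0,0,0,0,0,0,0,0,0,0,0,0,0,0,0,0,0,0]

```text
t: 23.7
ee_pos: [0.556, -0.0866, 0.0357]
tcp_rot: [[0.246, 0.969, -0.0], [0.969, -0.246, -0.002], [-0.002, 0.0, -1.0]]
ft_force: [-1.1, -8.9, 4.4]
grip_width: 0.0398
```

Emit:
send_rows:
  series: [0,0,0,0,0,0,0,0,0,0,0,0,0,0,0,0,0,0,0,0,0,0,0,0,0,0,0,0,0,0,0,0,0,0,0,0,0,0,0,0,0,0,0,0,0,0,0,0,0,0,0,0,0,0]

```text
t: 24.6
ee_pos: [0.556, -0.0867, 0.0357]
tcp_rot: [[0.246, 0.969, -0.0], [0.969, -0.246, -0.002], [-0.002, 0.0, -1.0]]
ft_force: [-1.9, -8.9, 5.3]
grip_width: 0.0394
```

```bash
python3 ball.py
```

```text
t 24.6 F [-1.9 -8.9  5.3] p [ 0.556  -0.0867  0.0357]
top ball mm 0.8 
scene ball mm 1.6
```

Emit:
send_rows:
  series: [-0.0001,-0.0004,0,0,0,0,-0.0001,-0.0004,0,0,0,0,-0.0001,-0.0004,0,0,0,0,0,0,0,0,0,0]

```text
t: 25.1
ee_pos: [0.556, -0.0867, 0.0357]
tcp_rot: [[0.246, 0.969, 0.0], [0.969, -0.246, -0.0], [-0.0, 0.0, -1.0]]
ft_force: [-0.2, -5.1, 4.2]
grip_width: 0.0398
```

Emit:
send_rows:
  series: [0,0,0,0,0,0,0,0,0,0,0,0,0,0,0,0,0,0,0,0,0,0,0,0,0,0,0,0,0,0,0,0,0,0,0,0,0,0,0,0,0,0,0,0,0,0,0,0]
  jaw: 80

```text
t: 25.9
ee_pos: [0.5559, -0.0865, 0.0356]
tcp_rot: [[0.246, 0.969, 0.0], [0.969, -0.246, 0.0], [0.0, 0.0, -1.0]]
ft_force: [0.2, -0.4, 0.8]
grip_width: 0.0732
```

```bash
python3 ball.py v
```

```text
t 25.9 F [ 0.2 -0.4  0.8] p [ 0.5559 -0.0865  0.0356]
top ball mm 0.8 [58, 38, 16, 15, 16, 16, 15, 15, 15, 14, 37, 85, 97, 122, 142, 127, 94, 96, 67, 23, 16, 18, 18, 18, 18, 18, 18, 18, 17]
scene ball mm 1.6 [3, 4, 4, 3, 4, 7, 6, 3, 24, 77, 36, 45, 154, 193, 189, 191, 111, 37, 17, 14, 11, 10, 14, 19, 19, 13, 17, 29, 27]
```

Emit:
send_rows:
  series: [0,0,0.01,0,0,0,0,0,0.02,0,0,0,0,0,0.03,0,0,0,0,0,0.03,0,0,0,-0.005,-0.02,0.03,0,0,0,-0.01,-0.03,0.02,0,0,0,-0.01,-0.04,0.01,0,0,0,-0.01,-0.04,0,0,0,0,-0.01,-0.04,0,0,0,0,0,0,0,0,0,0]

```text
t: 27.0
ee_pos: [0.5098, -0.2609, 0.1868]
tcp_rot: [[0.251, 0.968, 0.001], [0.968, -0.251, -0.003], [-0.002, 0.002, -1.0]]
ft_force: [0.3, 1.0, 0.8]
grip_width: 0.0738
```

Emit:
send_rows:
  series: [-0.01,-0.03,0,0,0,0,0,0,0,0,0,0,0,0,0,0,0,0,0,0,0,0,0,0,0,0,0,0,0,0,0,0,0,0,0,0]

```text
t: 27.6
ee_pos: [0.5011, -0.2856, 0.1856]
tcp_rot: [[0.245, 0.97, -0.0], [0.97, -0.245, 0.0], [0.0, -0.0, -1.0]]
ft_force: [0.4, -0.0, 0.1]
grip_width: 0.0735
```

```bash
python3 ball.py
python3 - <<'E'
import cv2,glob,os,numpy as np
f=lambda n:max(glob.glob(f'pics/{n}_*.png'),key=os.path.getmtime)
b=cv2.imread(f('scene'))[205:290,235:305];t=cv2.imread(f('top'))[140:170,158:203]
cv2.imwrite('pics/c7.png',np.hstack([cv2.resize(b,(400,480),interpolation=cv2.INTER_CUBIC),cv2.resize(t,(400,480),interpolation=cv2.INTER_CUBIC)]))
E
```

```text
t 27.6 F [ 0.4 -0.   0.1] p [ 0.5011 -0.2856  0.1856]
top ball mm -0.1 
scene ball mm -2.7
```

View pics/c7.png

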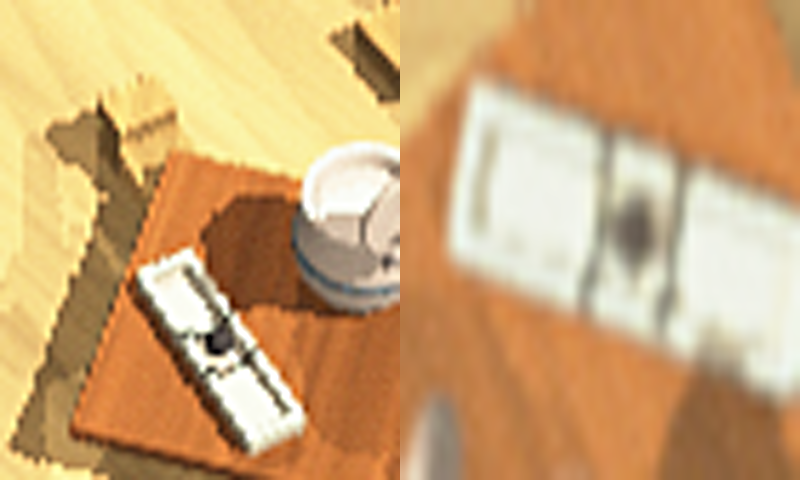

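```bash
python3 ball.py; python3 -c "
from station import hand_in; print(hand_in())"
```

```text
t 27.7 F [-0.2 -0.2  0.3] p [ 0.501  -0.2859  0.1856]
top ball mm -0.1 
scene ball mm -2.7 
the job is handed in; nothing more can be done
None
```

I fetched the wooden wedge and set it flat with its toe towards the low corner's foot. I then pushed it straight in at about 6–10 mm/s, let go and backed the arm away, and handed the job in at 27.7 s of the 64 s allowed.

- **Level:** the ball rests between the two sight marks. My last readings of its offset from the middle were about -0.1 mm from the top camera and -2.7 mm from the scene camera. By eye against the marks in the top picture it was about -1 mm. Both readings are within the ±4 mm allowed, but they differ by about 2.6 mm, from an uncorrected offset between the views and a nearby mark upsetting the scene reading. The ball was not moving between the last two looks.
- **Forces:** the readings at the end of each move showed a push of about 10 N at most. The wrist force was about zero after release.
- **Not checked directly:** I did not measure the load the wedge carries; I infer it from the stand staying level after release. I did not re-measure the positions of the other things in the drawer. The arm's path stayed clear of them, and the forces I read showed no sign of contact.

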